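# Shift the stage-drive gearbox into the green slot

## Task

Push the orange-gripped gear lever on the grey gearbox out of its unmarked slot, through the H-shaped gate, and fully home into the slot marked with the green dot, without running it into either of the other two marked slots. Only push it with the outside of the fingers: never take it between them, and do not force it. Keep off the red stop button, leave everything else where it stands, and finish clear of the lever.

Things in the scene. Friction and masses are not known exactly. Their poses are not given: they have to be found in the camera images.
- gearbox: Grey gearbox fixed to the bench: 220 (x) by 260 (y) by 86 mm high, on a flange 240 by 280 mm; a blue motor 84 mm across sticks out 115 mm on its left. Origin: centre of the underside, on the bench, which is also the lever's pivot; x points from its near side (towards the robot) to its far side, y left, z up. The lever always starts in the near-left slot (x below 0, y above 0)
- gate_centre (a point): Centre of the gate plate's top, 100 mm above the bench, same axes as the gearbox. Plate 132 by 132 mm with an H of black slots: two slots along x at y = +24 (left) and -24 mm (right), joined by one cross lane along y at x = 0; so four blind slots, near and far, left and right. All about 18 mm wide, corners into the lane rounded 5 mm. The islands between are rigid. The near-left slot is unmarked
- lever_fore (a joint): Fore-aft tilt of the lever (rad): 0 = in the cross lane, + = towards the far (+x) slots, - = towards the near ones; hard stops at +0.26 and -0.26 are the slots' ends (fully home). Within 0.03 of 0 the shaft moves freely along the lane; when pushed sideways it also centres itself from about 0.05. Friction holds it where it is left (about 3 N at the grip moves it); no spring or detent
- lever_side (a joint): Sideways tilt of the lever (rad): + = towards the gearbox's left (+y), - = right; hard stops at +0.26 and -0.26. About +0.24 or -0.24 is the centre line of the left or right slots; from 0.22 to the stop at 0.26 the shaft passes freely between slot and lane. Same friction as lever_fore
- grip_mid (a point): Point on the lever's axis mid orange grip, 195 mm from the pivot; point z along the lever, up. Grip: round-ended rod 22 mm thick, 165 to 225 mm from the pivot; below it a 12 mm steel shaft. In the gearbox's frame the point is at x = 195 sin(fore), y = 195 cos(fore) sin(side), z = 195 cos(fore) cos(side) mm: in a slot's end about 50 mm off centre in x, 46 mm in y, 183 mm high
- shaft_at_gate (a point): Point on the lever's axis 96 mm from the pivot, where the shaft passes the gate plate. Fully home it is 25 mm from the cross lane's centre line and about 25 mm (level distance) from the dot of that slot
- green_dot: Green disc 20 mm across and 2 mm thick, lying flat on the gate plate just beyond the blind end of the slot it marks: at x = +50 or -50 mm, y = +24 or -24 mm in the gearbox's frame. Origin: its centre. It is the wanted slot: far-left, far-right or near-right
- yellow_dot: Yellow disc, same size and placing, marks a slot not wanted
- blue_dot: Blue disc, same size and placing, marks a slot not wanted
- stop_button (a joint): Travel (m) of the red stop button 26 mm across on a yellow collar, on the gearbox's top at its near right corner (x = -82, y = -98 mm in the gearbox's frame), its top 108 mm above the bench; 0 = out, 0.006 = pressed
- specimen: Black mounted specimen, disc 30 mm across, 20 mm high, standing loose on the gearbox's top near its far right corner. Origin: centre of the underside
- test_block: Steel test block, disc 52 mm across, 15 mm high, loose on the gearbox's top near its near left corner. Origin: centre of the underside
- screwdriver: Loose screwdriver lying on the bench in front of the gearbox
- ring_gear: Loose steel ring, 110 mm outside, 26 mm high, on the bench to the right of the gearbox
- bottle: White bottle, 64 mm across, 170 mm high, on the bench to the left
- mug: White mug, 80 mm across, 90 mm high, on the bench to the right
- wrench: Loose wrench lying on the bench near right
- caliper_case: Black flat case 240 by 90 by 28 mm, on the bench near left

How it is judged (in metres and radians):
At the end, for the whole second after the job is handed in: The lever rests fully home in the green-dotted slot: the shaft's axis at the gate within 30 mm level distance of the green dot's centre (about 25 mm at the slot's very end), at rest; every loose thing within 20 mm of where it stood (horizontal distance between shaft_at_gate and green_dot below 0.03 m and velocity of joint lever_fore between -0.02 and 0.02 rad/s and velocity of joint lever_side between -0.02 and 0.02 rad/s and distance of each of specimen, test_block, screwdriver, ring_gear, bottle, mug, wrench, caliper_case from where it was at the start of the episode below 0.02 m); the robot touches nothing.
It fails at once if the lever is run more than about halfway into a slot marked yellow or blue (horizontal distance between shaft_at_gate and yellow_dot below 0.036 m or horizontal distance between shaft_at_gate and blue_dot below 0.036 m).
It fails at once if the lever is taken between the fingers (grasp point within 9 mm of the lever's axis, at or below the grip's top) (x of the grasp point in the frame of grip_mid between -0.009 and 0.009 m and y of the grasp point in the frame of grip_mid between -0.009 and 0.009 m and z of the grasp point in the frame of grip_mid below 0.036 m).
It fails at once if the lever is forced (the robot presses on it or on the gearbox with more than 60 N) (contact force between the fingers and gearbox above 60 N).
It fails at once if the stop button is pressed more than 2 mm (value of joint stop_button above 0.002 m).
It fails at once if a loose thing is moved more than 20 mm or lifted (distance of any of specimen, test_block, screwdriver, ring_gear, bottle, mug, wrench, caliper_case from where it was at the start of the episode above 0.02 m).
It also fails if it takes over 58 s, if anything falls off the work surface, if the arm or the gripper's body presses on something with over 40 N, if the wrist force passes 120 N, or if a joint passes its speed limit or range.

## Robot

A 6-joint arm with a two-finger parallel gripper is mounted at the origin on the work surface. World frame = base frame: x ahead of the robot, y to its left, z up, the work surface at z = 0. Lengths are in mm, angles in rad, forces in N, time in s.
With the tool pointing down it reaches from about 400 to 925 mm from the base axis. Payload 12.5 kg.
Tool frame: the origin (TCP) lies midway between the tips of the shut fingers; the grasp point (between the pads) lies 19 mm behind it (env.tcp_to_grasp is the distance from the TCP to the grasp point, in mm); z points along the fingers, y is the line along which they close (so a half turn about z gives the same grasp; the last joint's range is limited). The gripper opens to 95 mm and grips with 3 to 60 N. Pads are 20 mm wide; open, the fingers measure 119 mm over their backs; the gripper's body (75 mm by 180 mm) begins 59 mm behind the grasp point.
Start: joints at [1.125, 0.491, 1.559, -0, 1.092, -0.106], TCP at [208.297, 589.291, 176.861] pointing down, gripper open.
Joint ranges: [-3.1, 3.1], [-0.84, 2.19], [0.05, 2.79], [-1.13, 4.28], [0.06, 2.93], [-2.69, 2.69]. Speed limits (rad/s): [2.22, 2.22, 2.79, 3.14, 3.14, 3.14].

## Interface

Orientations are given as [roll, pitch, yaw] about the fixed x, y, z axes, in that order (R = Rz(yaw) Ry(pitch) Rx(roll)).
In Python, from cell import env gives the robot as it stands. The module is installed in compiled form; this text tells all that it offers.
- The arm moves only by the tool step_arm, never from a script. Its argument "plan" is a list that holds one entry, the list of rows, each a list of 5 numbers: the shift along the tool's x, y, z in mm, then the turn about the tool's z in degrees, then the opening, from -1 (shut) to 1 (fully open). A call has 1 to 8 rows; each row is the pose to reach, as a shift and turn from the pose commanded when the call began, along the tool's axes at that moment; what a row does not reach only later rows make up. A row lasts 1/12 s, in which the tool goes at most 41.7 mm and 7.16 degrees, less where a joint would pass 70% of its speed; a pose out of reach is approached as far as the arm can. A call with a gripper value outside its range is refused whole. The fingers move at their own pace and stop on an object; the grip force is fixed at half the most. Time passes only in rows, so rows that repeat a pose let the fingers close. It gives the time, the measured TCP pose, the force, the opening and the grip force at its end, in the units of the state.
- env.state(): the state, without advancing time (a new reading comes with each control period).
- env.read_camera(name): name is "side" or "top"; returns the picture (420x560x3 uint8, blue, green, red); there is no depth.
- env.get_calibration(name): a dict with "K" (3x3 intrinsics, pixels), "D" ([k1, k2, p1, p2, k3] as OpenCV has them; the pictures are not rectified), "extrinsics" (4x4, takes a point from world to camera coordinates). Camera axes: x right, y up, looking along -z (the intrinsics and any distortion apply to the point x, -y, -z); pixel columns grow to the right and rows downward; lengths in mm; the calibration is good to about 2 mm. A picture is of the moment at which its call begins. get_calibration takes no time and is no camera call.
- env.job_done(): hands the job in; it is judged then, once.
The state is a dict: "t": time; "joints": joint angles; "qvel": joint speeds; "tau": joint torques, N m; "eef_pos": TCP position; "tcp_rot": TCP orientation; "ft_force": force on the tool from outside, world axes, zero at the start; "moment": the same for the moment, N m; "opening": opening from 0.0 (shut) to 1.0 (fully open); "grip_force": force on a finger pad.
Only numpy, scipy, OpenCV 4.12 (cv2) and the standard library are available. Lean on these libraries where they do the work, as an engineer would, in place of code of your own. Each camera call takes 0.05 s, during which the arm holds its last target. There are 200 camera calls.

## Working session

There is one attempt and no reset: what is moved stays moved. The work goes in short steps, Python scripts to look and compute and a tool call to move; the robot and the scene stay as the last step left them, time stands still between calls to the robot, and variables do not carry over. Pictures are saved under pics/ and viewed, at most 10 in all, crops included, and the job is handed in when it is done.

Besides the shell and the picture viewer there is one more tool, called after "Request:" as name(argument=value, ...) on one line, values as JSON. step_arm: Moves the arm, as the interface text tells. Its arguments: {"type":"object","properties":{"plan":{"type":"array"}},"required":["plan"]}

```bash
mkdir -p pics
python3 - <<'E'
from cell import env
import cv2,numpy as np
s=env.state();print({k:np.round(v,3).tolist() for k,v in s.items()})
for n in("top","side"):
    im=env.read_camera(n);cv2.imwrite(f"pics/{n}0.png",im)
    c=env.get_calibration(n);print(n,np.round(c["K"],1).tolist(),c["D"],np.round(c["extrinsics"],3).tolist())
E
```

```text
{'t': 0.0, 'joints': [1.125, 0.492, 1.559, -0.0, 1.092, -0.106], 'qvel': [-0.001, 0.0, -0.0, 0.0, -0.001, 0.002], 'tau': [-0.002, -61.263, -25.818, 0.069, 0.048, -0.0], 'eef_pos': [208.188, 589.007, 176.264], 'tcp_rot': [-3.14, -0.0, 2.802], 'ft_force': [0.144, -0.168, -0.062], 'moment': [-0.002, 0.048, 0.028], 'grip_force': 0.0, 'opening': 1.0}
top [[404.5, 0.0, 273.3], [0.0, 404.5, 211.0], [0.0, 0.0, 1.0]] [0.00318683 0.         0.         0.         0.        ] [[-0.029, -0.999, 0.015, -16.081], [0.986, -0.026, 0.164, -558.338], [-0.164, 0.02, 0.986, -1357.522], [0.0, 0.0, 0.0, 1.0]]
side [[431.7, 0.0, 280.0], [0.0, 431.7, 207.3], [0.0, 0.0, 1.0]] [-0.12734618  0.          0.          0.          0.        ] [[0.993, -0.115, 0.01, -520.837], [0.07, 0.671, 0.739, -134.39], [-0.091, -0.733, 0.674, -1652.756], [0.0, 0.0, 0.0, 1.0]]
```

View pics/top0.png

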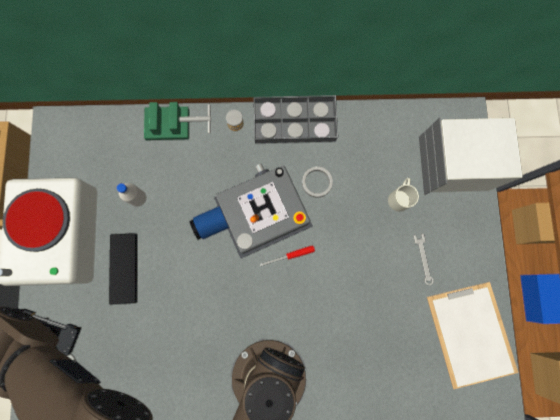

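View pics/side0.png

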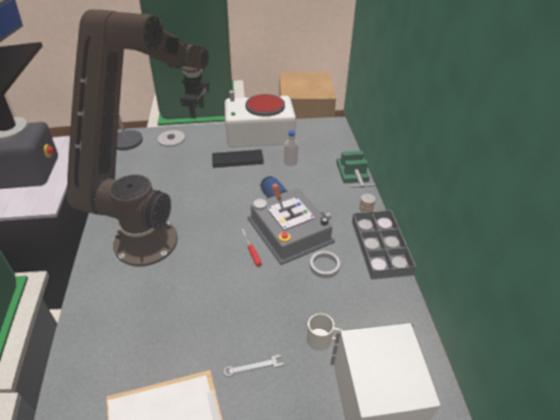

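The top view shows the gearbox near (262,210), turned about 25°, with the stop button at (299,217). The orange grip is at about (253,220). In the side view the grip is at (277,192). Next I'll zoom in and measure the dots.

```bash
cat > h.py <<'E'
from cell import env
import cv2,numpy as np
def ray(n,uv):
    c=env.get_calibration(n);E=c["extrinsics"]
    p=cv2.undistortPoints(np.array([[uv]],float),c["K"],c["D"])[0,0]
    R,t=E[:3,:3],E[:3,3]
    return -R.T@t, R.T@np.array([p[0],-p[1],-1])
def onz(n,uv,z):
    o,d=ray(n,uv);return o+d*(z-o[2])/d[2]
def cross(a,b):
    (o1,d1),(o2,d2)=ray("top",a),ray("side",b)
    s=np.linalg.lstsq(np.c_[d1,-d2],o2-o1,rcond=None)[0]
    p,q=o1+d1*s[0],o2+d2*s[1];return (p+q)/2,np.linalg.norm(p-q)
def blobs(im,roi,lo,hi,amin=4):
    x0,y0,x1,y1=roi;h=cv2.cvtColor(im[y0:y1,x0:x1],cv2.COLOR_BGR2HSV)
    n,_,st,ce=cv2.connectedComponentsWithStats(cv2.inRange(h,lo,hi))
    return [(np.round(c+[x0,y0],1).tolist(),int(s[4])) for s,c in zip(st[1:],ce[1:]) if s[4]>=amin]
COL=dict(orange=((4,150,90),(17,255,255)),yellow=((20,130,120),(34,255,255)),green=((45,90,60),(80,255,255)),blue=((105,120,80),(125,255,255)),red=((0,190,100),(3,255,255)))
ROI=dict(top=(190,155,330,265),side=(240,165,345,265))
E
python3 - <<'E'
from h import *
for n in ROI:
    im=cv2.imread(f"pics/{n}0.png")
    for k,(lo,hi) in COL.items():
        for c,a in blobs(im,ROI[n],lo,hi): print(n,k,c,a,np.round(onz(n,c,102)).tolist())
x=cv2.imread("pics/top0.png")[160:265,190:330];y=cv2.imread("pics/side0.png")[175:265,240:340]
cv2.imwrite("pics/z0.png",np.hstack([cv2.resize(x,(400,400*105//140),interpolation=2),cv2.resize(y,(333,300),interpolation=2)]))
E
```

```text
top orange [254.1, 218.1] 44 [526.0, 34.0, 102.0]
top orange [299.8, 217.0] 25 [526.0, -118.0, 102.0]
top yellow [298.9, 217.8] 71 [523.0, -115.0, 102.0]
top yellow [274.9, 217.1] 22 [528.0, -35.0, 102.0]
top green [263.0, 190.5] 16 [619.0, 2.0, 102.0]
top blue [249.9, 196.2] 19 [601.0, 47.0, 102.0]
top blue [209.7, 221.9] 633 [518.0, 181.0, 102.0]
top red [299.1, 216.9] 22 [526.0, -116.0, 102.0]
top red [300.4, 251.9] 150 [410.0, -115.0, 102.0]
side orange [281.6, 235.2] 5 [516.0, -115.0, 102.0]
side blue [271.5, 180.2] 13 [511.0, 201.0, 102.0]
```

View pics/z0.png

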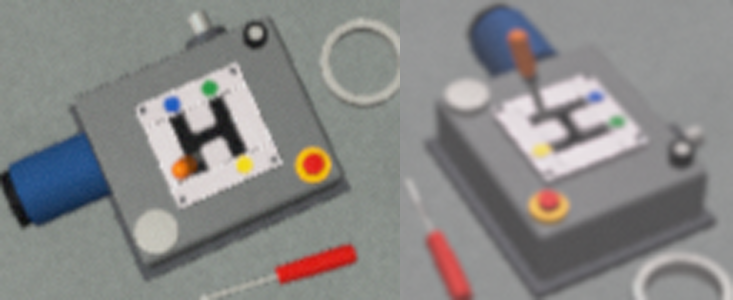

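Green marks the far-right slot, blue the far-left and yellow the near-right. From the dots, the gate centre is at about (564,6) with a yaw of about 22°. The button predicted from that pose matches the measured one. The plan is to shut the fingers and turn to yaw 112°, so that tool x = gearbox y, tool y = gearbox x and tool z is down.

Request:
step_arm(plan=[[[-30, -35, 0, 7, -1], [-55, -60, 0, 14, -1], [-85, -95, 0, 21, -1], [-110, -120, 0, 28, -1], [-135, -150, 0, 35, -1], [-160, -180, 0, 42, -1], [-185, -210, 0, 48.5, -1], [-210, -235, 0, 48.5, -1]]])

```text
t: 0.77
eef_pos: [327.8, 295.6, 176.8]
tcp_rot: [-3.141, 0.0, 1.948]
ft_force: [0.5, 1.6, 0.1]
opening: 0.499
grip_force: 0.0
```

```bash
cat >> h.py <<'E'
C=np.array([564.5,6.]);Y=np.radians(22)
def rep():
    s=env.state();a=np.array([[np.cos(Y),np.sin(Y)],[-np.sin(Y),np.cos(Y)]])
    print("t",round(s["t"],2),"g",np.round(a@(s["eef_pos"][:2]-C),1),"z",round(s["eef_pos"][2],1),"yaw",np.degrees(s["tcp_rot"]).round(1),"f",np.round(a@s["ft_force"][:2],1),"op",round(s["opening"],2))
E
python3 -c "
from h import *
rep()"
```

```text
t 0.77 g [-111.   357.2] z 176.8 yaw [-180.     0.   111.6] f [1.1 1.2] op 0.5
```

Request:
step_arm(plan=[[[-40, 0, 1, 0.4, -1], [-80, 0, 2, 0.4, -1], [-120, 0, 3, 0.4, -1], [-160, 0, 4, 0.4, -1], [-200, 0, 5, 0.4, -1], [-240, 0, 6, 0.4, -1], [-280, 0, 6, 0.4, -1], [-311, 0, 6, 0.4, -1]]])

```text
t: 1.43
eef_pos: [445.2, 6.8, 170.7]
tcp_rot: [3.142, 0.0, 1.947]
ft_force: [-0.3, 0.2, -0.5]
opening: 0.007
grip_force: 0.0
```

Run:
```python
from h import *
rep()
ims={n:env.read_camera(n) for n in ROI}
rep()
print(blobs(ims["top"],ROI["top"],*COL["orange"]),blobs(ims["side"],ROI["side"],(3,110,60),(17,255,255)))
x=ims["top"][160:265,190:330];y=ims["side"][165:265,240:340]
cv2.imwrite("pics/z1.png",np.hstack([cv2.resize(x,(400,300),interpolation=2),cv2.resize(y,(300,300),interpolation=2)]))
```

```text
t 1.43 g [-110.3   45.4] z 170.7 yaw [180.    0.  111.6] f [-0.2  0.3] op 0.01
t 1.53 g [-109.8   44.4] z 170.6 yaw [180.    0.  111.4] f [0.4 0.5] op 0.0
[([299.9, 217.1], 24)] [([276.2, 190.4], 49), ([284.2, 235.7], 26)]
```

View pics/z1.png

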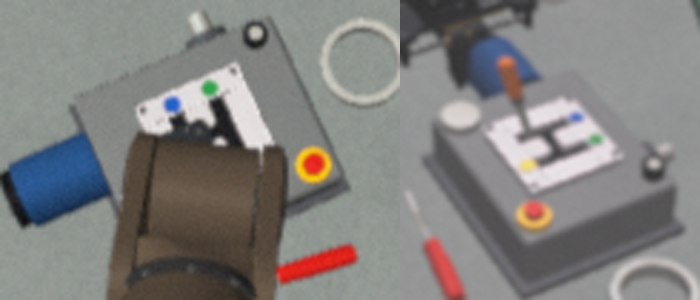

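The side view shows the lever still in the near-left slot (grip at (276,190)). The fingers are behind it, under the arm. Pushing far (+x) now.

Run:
```python
from h import *
print(cross((254.1,218.1),(276.2,190.4)))
```

```text
(array([512.70523966,  31.61356003, 188.98736404]), np.float64(1.2006903130014748))
```

Request:
step_arm(plan=[[[1.5, 10, 0, 0, -1], [1.5, 18, 0, 0, -1], [1.5, 25, 0, 0, -1], [1.5, 30, 0, 0, -1], [1.5, 35, 0, 0, -1], [1.5, 40, 0, 0, -1], [1.5, 45, 0, 0, -1], [1.5, 50, 0, 0, -1]]])

```text
t: 2.2
eef_pos: [490.9, 29.7, 170.8]
tcp_rot: [3.142, -0.0, 1.949]
ft_force: [-0.2, -0.7, -0.1]
opening: 0.003
grip_force: 0.0
```

```bash
python3 -c "
from h import *
rep()"
```

```text
t 2.2 g [-59.3  49.5] z 170.8 yaw [180.   -0.  111.7] f [-0.4 -0.6] op 0.0
```

Request:
step_arm(plan=[[[-3, 3, 0, 0, -1], [-4, 6, 0, 0, -1], [-4, 9, 0, 0, -1], [-4, 12, 0, 0, -1], [-4, 15, 0, 0, -1], [-4, 18, 0, 0, -1], [-4, 18, 0, 0, -1]]])

```text
t: 2.78
eef_pos: [509.0, 32.1, 170.8]
tcp_rot: [-3.142, 0.0, 1.948]
ft_force: [-1.1, -2.3, 0.9]
opening: 0.007
grip_force: 1.0
```

Run:
```python
from h import *
rep()
im=env.read_camera("side");rep()
b=blobs(im,(240,165,345,230),(3,110,60),(17,255,255));print(b)
cv2.imwrite("pics/z2.png",cv2.resize(im[160:260,235:345],(660,600),interpolation=2))
```

```text
t 2.78 g [-41.7  45. ] z 170.8 yaw [-180.     0.   111.6] f [-1.9 -1.7] op 0.01
t 2.83 g [-41.9  45. ] z 170.7 yaw [-180.     0.   111.6] f [-1.6 -0.5] op 0.0
[([279.6, 189.4], 40)]
```

View pics/z2.png

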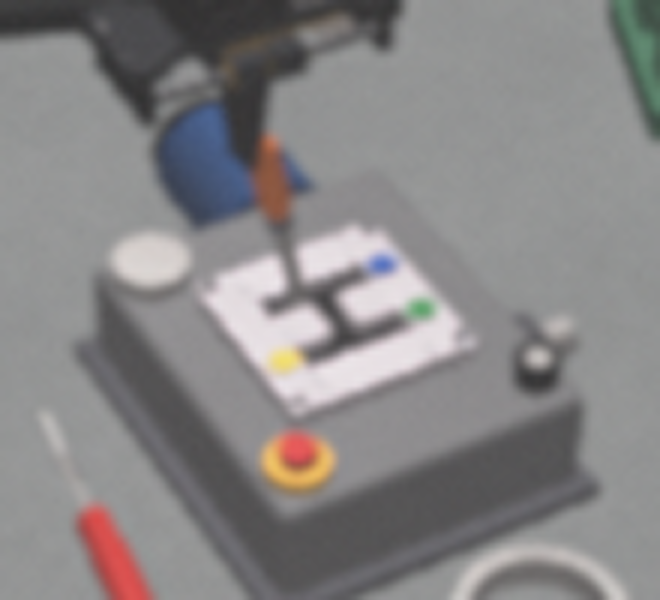

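The finger pushes the grip from behind, and the shaft at about (292,285) has left the slot's end. I'll add a lever-angle estimator that intersects the side ray with the 195 mm sphere, then keep pushing.

```bash
cat >> h.py <<'E'
def lever(uv=None,n="side"):
    if uv is None:
        b=blobs(env.read_camera(n),(240,165,345,230) if n=="side" else (225,160,290,250),(3,110,60),(17,255,255));print(b)
        uv=max(b,key=lambda q:q[1])[0]
    o,d=ray(n,uv);d=d/np.linalg.norm(d);w=o-np.array([*C,0])
    B=w@d;p=w+d*(-B-np.sqrt(B*B-w@w+195**2))
    gx=p[0]*np.cos(Y)+p[1]*np.sin(Y);gy=-p[0]*np.sin(Y)+p[1]*np.cos(Y)
    print("grip g",np.round([gx,gy,p[2]],1),"fore",round(np.arcsin(gx/195),3),"side",round(np.arctan2(gy,p[2]),3))
E
python3 - <<'E'
from h import *
lever((254.1,218.1),"top");lever((276.2,190.4));lever((279.6,189.4))
E
```

```text
grip g [-37.5  42.9 186.5] fore -0.193 side 0.226
grip g [-37.1  46.8 185.6] fore -0.192 side 0.247
grip g [-25.   42.8 188.6] fore -0.128 side 0.223
```

Request:
step_arm(plan=[[[0, 3, 0, 0, -1], [0, 6, 0, 0, -1], [0, 9, 0, 0, -1], [0, 12, 0, 0, -1], [0, 12, 0, 0, -1]]])

```text
t: 3.25
eef_pos: [520.5, 36.8, 170.7]
tcp_rot: [3.141, -0.0, 1.948]
ft_force: [-1.4, -1.0, 0.9]
opening: 0.009
grip_force: 0.9
```

Run:
```python
from h import *
rep();lever();rep()
```

```text
t 3.25 g [-29.3  45.1] z 170.7 yaw [180.   -0.  111.6] f [-1.7 -0.4] op 0.01
[([282.3, 188.4], 40)]
grip g [-14.1  41.8 189.9] fore -0.072 side 0.217
t 3.3 g [-29.5  45.1] z 170.7 yaw [180.   -0.  111.6] f [-1.4 -0.4] op 0.0
```

Request:
step_arm(plan=[[[0, 3, 0, 0, -1], [0, 6, 0, 0, -1], [0, 9, 0, 0, -1], [0, 12, 0, 0, -1], [0, 12, 0, 0, -1]]])

```text
t: 3.72
eef_pos: [531.6, 41.2, 170.8]
tcp_rot: [3.141, -0.0, 1.948]
ft_force: [-1.9, -1.4, 1.2]
opening: 0.006
grip_force: 0.8
```

Run:
```python
from h import *
rep();lever();rep()
im=env.read_camera("side")
for k,lo,hi in(("y",(20,110,100),(34,255,255)),("g",(40,70,40),(85,255,255)),("b",(105,100,60),(125,255,255))):
    for c,a in blobs(im,(265,190,312,230),lo,hi,3): print(k,c,a,onz("side",c,102).round(1))
cv2.imwrite("pics/z3.png",cv2.resize(im[160:260,235:345],(660,600),interpolation=2))
```

```text
t 3.72 g [-17.3  45. ] z 170.8 yaw [180.   -0.  111.6] f [-2.3 -0.6] op 0.01
[([284.9, 187.1], 39)]
grip g [ -1.9  43.8 190. ] fore -0.01 side 0.227
t 3.77 g [-17.5  45. ] z 170.7 yaw [180.   -0.  111.6] f [-0.5  0.5] op 0.0
y [282.0, 219.5] 6 [526.9 -35.1 102. ]
g [305.0, 211.0] 3 [619.4   1.9 102. ]
b [274.1, 191.3] 40 [514.7 129.3 102. ]
b [298.2, 203.6] 5 [599.8  46.3 102. ]
```

View pics/z3.png

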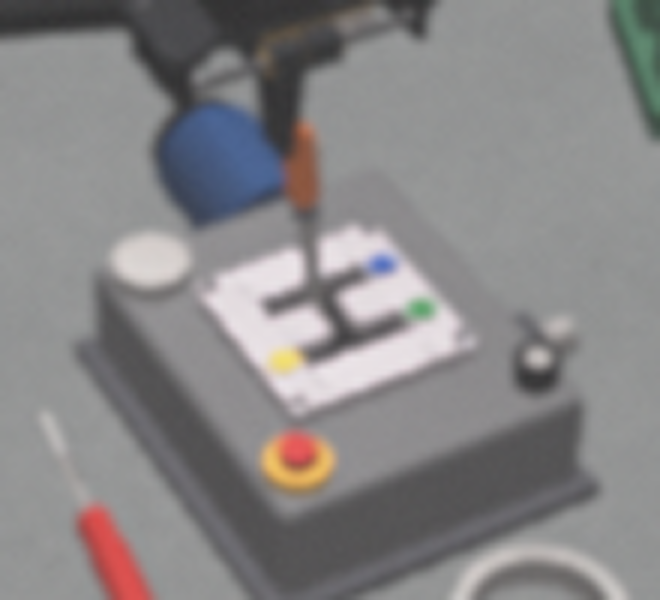

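The shaft at about (313,285) is at the junction of slot and lane, with fore ≈ 0. The side-view dots agree with the pose to 1 mm. Next I'll back off, go round to the left of the lever and push right along the lane.

Request:
step_arm(plan=[[[0, -15, 0, 0, -1], [0, -35, 0, 0, -1], [20, -35, 0, 0, -1], [50, -35, 0, 0, -1], [50, -5, 0, 0, -1], [50, 17.5, 0, 0, -1], [50, 17.5, 0, 0, -1], [42, 17.5, 0, 0, -1]]])

```text
t: 4.48
eef_pos: [532.0, 87.5, 170.4]
tcp_rot: [-3.142, -0.0, 1.95]
ft_force: [-0.5, 0.1, 0.7]
opening: 0.006
grip_force: 0.0
```

Run:
```python
from h import *
rep();lever();lever(None,"top")
```

```text
t 4.48 g [ 0.4 87.7] z 170.4 yaw [-180.    -0.   111.7] f [-0.4  0.3] op 0.01
[([284.5, 186.2], 48)]
grip g [  0.4  51.  188.2] fore 0.002 side 0.265
[]Traceback (most recent call last):
  File "<stdin>", line 2, in <module>
  File "h.py", line 27, in lever
    uv=max(b,key=lambda q:q[1])[0]
       ~~~^^^^^^^^^^^^^^^^^^^^^
ValueError: max() iterable argument is empty
```

Request:
step_arm(plan=[[[-8, 0, 0, 0, -1], [-13, 0, 0, 0, -1], [-18, 0, 0, 0, -1], [-23, 0, 0, 0, -1], [-28, 0, 0, 0, -1], [-33, 0, 0, 0, -1], [-38, 0, 0, 0, -1], [-40, 0, 0, 0, -1]]])

```text
t: 5.25
eef_pos: [546.9, 48.7, 170.8]
tcp_rot: [3.141, 0.0, 1.948]
ft_force: [-1.2, 2.0, 1.9]
opening: 0.001
grip_force: 1.5
```

Run:
```python
from h import *
rep();lever()
```

```text
t 5.25 g [-0.4 46.2] z 170.8 yaw [180.    0.  111.6] f [-0.4  2.3] op 0.0
[([287.5, 188.5], 50)]
grip g [  0.9  29.3 192.8] fore 0.005 side 0.151
```

Moving along the lane, low force. Continue.

Request:
step_arm(plan=[[[-5, 0, 0, 0, -1], [-10, 0, 0, 0, -1], [-15, 0, 0, 0, -1], [-20, 0, 0, 0, -1], [-25, 0, 0, 0, -1], [-30, 0, 0, 0, -1], [-35, 0, 0, 0, -1], [-40, 0, 0, 0, -1]]])

```text
t: 5.97
eef_pos: [561.6, 11.6, 170.8]
tcp_rot: [3.141, 0.0, 1.948]
ft_force: [-1.2, 2.3, 2.0]
opening: 0.007
grip_force: 1.3
```

Run:
```python
from h import *
rep();lever()
```

```text
t 5.97 g [-0.6  6.3] z 170.8 yaw [180.    0.  111.6] f [-0.3  2.5] op 0.01
[([292.6, 193.8], 49)]
grip g [  1.4  -7.8 194.8] fore 0.007 side -0.04
```

Request:
step_arm(plan=[[[-5, 0, 0, 0, -1], [-10, 0, 0, 0, -1], [-15, 0, 0, 0, -1], [-20, 0, 0, 0, -1], [-24, 0, 0, 0, -1], [-28, 0, 0, 0, -1], [-31, 0, 0, 0, -1], [-31, 0, 0, 0, -1]]])

```text
t: 6.68
eef_pos: [573.0, -17.3, 170.8]
tcp_rot: [3.141, 0.0, 1.948]
ft_force: [-0.2, -0.1, 0.1]
opening: 0.001
grip_force: 0.2
```

Run:
```python
from h import *
rep();lever()
im=env.read_camera("side")
cv2.imwrite("pics/z4.png",cv2.resize(im[160:260,235:345],(660,600),interpolation=2))
```

```text
t 6.68 g [ -0.8 -24.8] z 170.8 yaw [180.    0.  111.6] f [-0.3 -0. ] op 0.0
[([296.7, 199.1], 39)]
grip g [  1.9 -36.8 191.5] fore 0.01 side -0.19
```

View pics/z4.png

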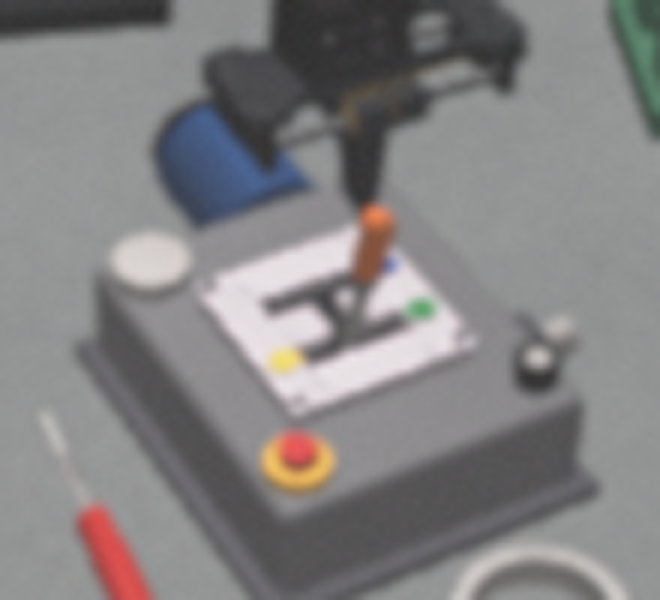

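The grip is at about (373,245) and the shaft is close to the right slot, at side ≈ -0.19 to -0.2. A bit further.

Request:
step_arm(plan=[[[-2, 0, 0, 0, -1], [-4, 0, 0, 0, -1], [-6, 0, 0, 0, -1], [-7, 0, 0, 0, -1], [-7, 0, 0, 0, -1]]])

```text
t: 7.2
eef_pos: [575.4, -23.3, 170.8]
tcp_rot: [3.142, -0.0, 1.948]
ft_force: [-0.7, 1.5, -0.1]
opening: 0.004
grip_force: 0.7
```

Run:
```python
from h import *
rep();lever()
```

```text
t 7.2 g [ -0.9 -31.3] z 170.8 yaw [180.   -0.  111.6] f [-0.1  1.6] op 0.0
[([297.5, 200.5], 38)]
grip g [  1.4 -43.4 190.1] fore 0.007 side -0.225
```

Request:
step_arm(plan=[[[-1, 0, 0, 0, -1], [-2, 0, 0, 0, -1], [-3, 0, 0, 0, -1], [-3, 0, 0, 0, -1]]])

```text
t: 7.58
eef_pos: [576.3, -25.7, 170.7]
tcp_rot: [-3.141, -0.001, 1.948]
ft_force: [-1.5, 3.6, -0.4]
opening: 0.005
grip_force: 2.0
```

Run:
```python
from h import *
rep();lever()
```

```text
t 7.58 g [ -1.  -33.9] z 170.7 yaw [-180.    -0.   111.6] f [0.  3.9] op 0.0
[([297.7, 201.2], 41)]
grip g [  0.5 -46.4 189.4] fore 0.003 side -0.24
```

Side = -0.24, on the right slot's centre line. I'll go round behind the lever and push far.

Request:
step_arm(plan=[[[15, 0, 0, 0, -1], [35, 0, 0, 0, -1], [35, -25, 0, 0, -1], [35, -50, 0, 0, -1], [10, -50, 0, 0, -1], [-10, -50, 0, 0, -1], [-10, -45, 0, 0, -1], [-10, -40, 0, 0, -1]]])

```text
t: 8.3
eef_pos: [543.2, -50.1, 171.0]
tcp_rot: [3.141, 0.001, 1.947]
ft_force: [-0.4, -0.9, 0.2]
opening: 0.006
grip_force: 0.0
```

Run:
```python
from h import *
rep();lever()
```

```text
t 8.3 g [-40.7 -44. ] z 171.0 yaw [180.    0.  111.5] f [-0.7 -0.7] op 0.01
[([297.7, 201.6], 39)]
grip g [ -0.3 -47.9 189. ] fore -0.002 side -0.248
```

Request:
step_arm(plan=[[[0, 15, 0, 0, -1], [0, 22, 0, 0, -1], [0, 27, 0, 0, -1], [0, 32, 0, 0, -1], [0, 37, 0, 0, -1], [0, 42, 0, 0, -1], [0, 47, 0, 0, -1], [0, 50, 0, 0, -1]]])

```text
t: 9.02
eef_pos: [589.7, -31.3, 170.7]
tcp_rot: [-3.141, -0.0, 1.948]
ft_force: [-3.4, 0.7, -0.4]
opening: 0.005
grip_force: 1.1
```

Run:
```python
from h import *
rep();lever()
```

```text
t 9.02 g [  9.4 -44. ] z 170.7 yaw [-180.    -0.   111.6] f [-2.9  1.9] op 0.01
[([303.2, 199.3], 44)]
grip g [ 24.2 -45.5 188.1] fore 0.124 side -0.237
```

Request:
step_arm(plan=[[[0, 4, 0, 0, -1], [0, 8, 0, 0, -1], [0, 12, 0, 0, -1], [0, 15, 0, 0, -1], [0, 17, 0, 0, -1], [0, 19, 0, 0, -1], [0, 19, 0, 0, -1]]])

```text
t: 9.65
eef_pos: [607.5, -24.5, 170.9]
tcp_rot: [3.141, 0.0, 1.948]
ft_force: [-1.5, -0.6, 0.8]
opening: 0.005
grip_force: 0.8
```

Run:
```python
from h import *
rep();lever()
```

```text
t 9.65 g [ 28.5 -44.4] z 170.9 yaw [180.    0.  111.6] f [-1.6 -0. ] op 0.0
[([306.9, 198.6], 43)]
grip g [ 39.8 -45.9 185.3] fore 0.205 side -0.243
```

Request:
step_arm(plan=[[[0, 2, 0, 0, -1], [0, 4, 0, 0, -1], [0, 6, 0, 0, -1], [0, 7, 0, 0, -1], [0, 8, 0, 0, -1], [0, 8, 0, 0, -1]]])

```text
t: 10.2
eef_pos: [614.8, -21.5, 170.9]
tcp_rot: [3.141, 0.0, 1.948]
ft_force: [-1.1, -1.4, 1.3]
opening: 0.002
grip_force: 0.9
```

Run:
```python
from h import *
rep();lever()
```

```text
t 10.2 g [ 36.3 -44.4] z 170.9 yaw [180.    0.  111.6] f [-1.5 -0.9] op 0.0
[([308.2, 198.2], 47)]
grip g [ 45.9 -45.  184.1] fore 0.238 side -0.24
```

Request:
step_arm(plan=[[[0, 1, 0, 0, -1], [0, 2, 0, 0, -1], [0, 3, 0, 0, -1], [0, 3.5, 0, 0, -1], [0, 3.5, 0, 0, -1]]])

```text
t: 10.67
eef_pos: [618.0, -20.3, 170.9]
tcp_rot: [3.141, 0.0, 1.948]
ft_force: [-2.4, -0.4, 0.7]
opening: 0.004
grip_force: 0.9
```

Run:
```python
from h import *
rep();lever()
```

```text
t 10.67 g [ 39.7 -44.4] z 170.9 yaw [180.    0.  111.6] f [-2.4  0.5] op 0.0
[([308.6, 198.5], 48)]
grip g [ 46.7 -46.6 183.5] fore 0.242 side -0.249
```

Request:
step_arm(plan=[[[0, 1, 0, 0, -1], [0, 2, 0, 0, -1], [0, 2, 0, 0, -1]]])

```text
t: 10.97
eef_pos: [619.9, -19.5, 170.9]
tcp_rot: [3.141, 0.0, 1.948]
ft_force: [-1.7, 0.2, 1.4]
opening: 0.008
grip_force: 1.0
```

Run:
```python
from h import *
rep();lever()
```

```text
t 10.97 g [ 41.8 -44.4] z 170.9 yaw [180.    0.  111.6] f [-1.5  0.8] op 0.01
[([309.0, 198.4], 47)]
grip g [ 48.6 -46.4 183.1] fore 0.252 side -0.248
```

Run:
```python
from h import *
im=env.read_camera("side")
def px(n,p):
    c=env.get_calibration(n);E=c["extrinsics"];q=E[:3,:3]@p+E[:3,3];q=q*[1,-1,-1]
    return cv2.projectPoints(q[None],np.zeros(3),np.zeros(3),c["K"],c["D"])[0].ravel()
print("tcp px",px("side",np.array(env.state()["eef_pos"])))
cv2.imwrite("pics/z5.png",cv2.resize(im[165:240,265:345],(640,600),interpolation=2))
```

```text
tcp px [306.95065809 201.16358215]
```

View pics/z5.png

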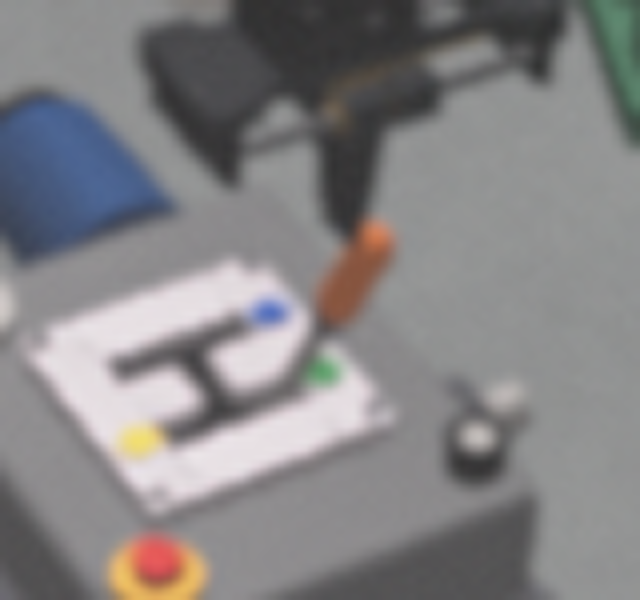

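The lever leans into the far-right (green) slot, with the grip at about (355,270) in the crop and the shaft at the slot's blind end by the green dot. I'll retreat straight back, then up, and check with both cameras.

Request:
step_arm(plan=[[[0, -15, 0, 0, -1], [0, -45, 0, 0, -1], [0, -80, -10, 0, -1], [0, -110, -40, 0, -1], [0, -145, -60, 0, -1], [30, -170, -60, 0, -1], [65, -180, -60, 0, -1], [100, -190, -60, 0, -1]]])

```text
t: 11.73
eef_pos: [405.0, 3.5, 231.3]
tcp_rot: [3.14, 0.001, 1.946]
ft_force: [0.7, 0.6, 0.8]
opening: 0.007
grip_force: 0.0
```

Request:
step_arm(plan=[[[40, 0, 0, 0, -1], [80, 0, 0, 0, -1], [120, 0, 0, 0, -1], [160, 0, 0, 0, -1], [200, 0, 0, 0, -1], [240, 0, 0, 0, -1], [240, 0, 0, 0, -1], [240, 0, 0, 0, -1]]])

```text
t: 12.4
eef_pos: [316.8, 228.2, 231.0]
tcp_rot: [3.141, -0.0, 1.954]
ft_force: [0.5, -0.6, -0.0]
opening: 0.001
grip_force: 0.0
```

Run:
```python
from h import *
rep();lever()
im=env.read_camera("top")
b=blobs(im,(240,160,290,215),*COL["orange"]);print(b)
for c,a in b: lever(c,"top")
cv2.imwrite("pics/z6.png",cv2.resize(im[160:265,190:330],(800,600),interpolation=2))
```

```text
t 12.4 g [-146.4  298.8] z 231.0 yaw [180.   -0.  111.9] f [ 0.2 -0.7] op 0.0
[([309.1, 198.2], 47)]
grip g [ 49.5 -45.6 183. ] fore 0.257 side -0.244
[([269.8, 182.2], 70)]
grip g [ 48.9 -48.1 182.6] fore 0.253 side -0.258
```

View pics/z6.png

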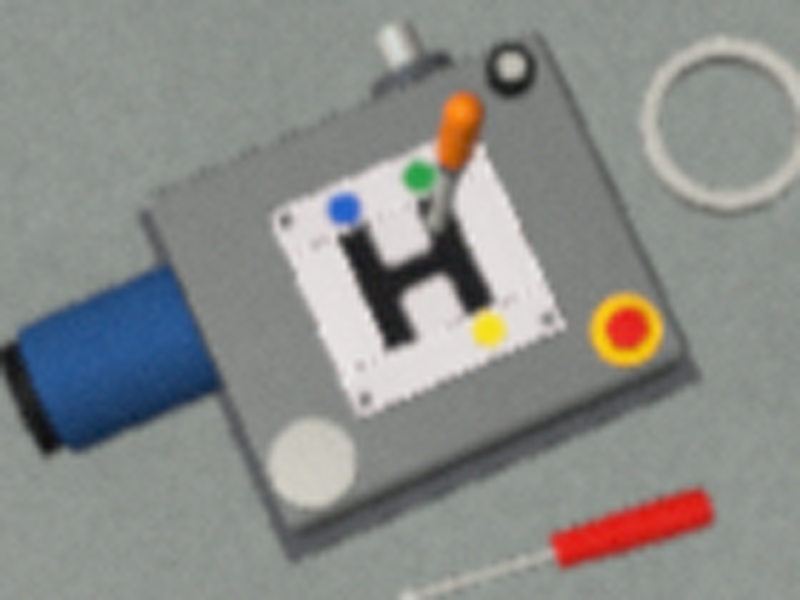

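The top view shows the lever in the far-right slot by the green dot, with the shaft at about (437,220). Both cameras give fore ≈ 0.255, so the shaft is about 26 mm from the dot. Nothing else has moved and the arm is clear, so I'm handing in.

```bash
python3 -c "
from cell import env
print(env.job_done())"
```

```text
the job is handed in; nothing more can be done
None
```

I pushed the lever along the lane and home into the green-dotted far-right slot, with the shaft about 26 mm from the dot by both cameras, and handed the job in at about 12.5 s with the arm clear and nothing seen to have moved; no verdict came back, and near the end of the last push my estimate put the grasp point about 8 mm from the lever's axis, inside the 9 mm limit, though the shut fingers should make that impossible.

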